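# Sort hollow from solid cast blanks and restart the warming unit

### The arm

A 6-joint arm with a two-finger parallel gripper is mounted at the origin on a cart in front of the work surface, level with it; the furniture and walls round the work are solid. World frame = base frame: x ahead of the robot, y to its left, z up, the work surface at z = 0. Lengths are in m, angles in degrees, forces in N, time in s.
With the tool pointing down it reaches from about 0.3 to 0.85 m from the base axis. Payload 5.4 kg.
Tool frame: the origin (TCP) lies at the very end of the fingers, on their centre line; the grasp point (between the pads) lies 19 mm behind it (tcp_to_grasp is the z of the grasp point in the tool frame, in m); z points along the fingers, y is the line along which they close (so a half turn about z gives the same grasp; the last joint's range is limited). The gripper opens to 85 mm and grips with 20 to 120 N. Pads are 22 mm wide; open, the fingers measure 114 mm over their backs; the gripper's body (76 mm by 85 mm) begins 54 mm behind the grasp point. The pads swing forward as they close: fully open they stand 13 mm farther back than shut.
Start: joints at [59.009, 9.076, 91.501, -0, 79.423, -12.038], TCP at [0.187, 0.544, 0.211] pointing down, gripper open.
Joint ranges: [-166.64, 166.64], [-54.1, 131.32], [10.49, 154.53], [-73.88, 253.88], [9.74, 151.15], [-171.62, 171.62]. Speed limits (degrees/s): [147.25, 147.25, 180, 180, 180, 180].

### API

Orientations are given as a 3x3 rotation matrix whose columns are the frame's x, y, z axes.
In Python, from rig import read_state, grab_frame, close_job, tcp_to_grasp gives the robot as it stands.
- The arm moves only by the shell command python3 -m creep 'ROWS' [FORCE]. ROWS is JSON, a list of rows, each a list of 7 numbers: the finger opening in m, from 0 to 0.0854, then the shift along the tool's x, y, z in m, then the turn, a rotation vector about the tool's x, y, z in rad. A call has exactly 5 rows; each row is the pose to reach, as a shift and turn from the pose commanded when the call began, along the tool's axes at that moment; what a row does not reach only later rows make up. A row lasts 1/8 s, in which the tool goes at most 62.5 mm and 10.7 degrees, less where a joint would pass 70% of its speed; a pose out of reach is approached as far as the arm can. A call with a gripper value outside its range is refused whole. The fingers move at their own pace and stop on an object; FORCE is the grip in N (left out, the last holds). Time passes only in rows, so rows that repeat a pose let the fingers close, or fill a call up. It gives the time, the measured TCP pose, the force, the opening and the grip force at its end, in the units of the state.
- read_state(): the state, without advancing time (a new reading comes with each control period).
- grab_frame(name): name is "scene" or "top" or "wrist"; returns a dict with "pixels" (400x640x3 uint8, blue, green, red), "camera_matrix" (3x3 intrinsics, pixels), "R" (3x3) and "t" (3): a world point X has camera coordinates R X + t. Camera axes: x right, y down, z forward; pixel columns grow to the right and rows downward; lengths in m; the calibration is good to about 2 mm. The wrist camera is an equidistant fisheye: a pixel r from the principal point sees the ray r / f radians off the axis. A picture is of the moment at which its call begins. There is no depth.
- close_job(): hands the job in; it is judged then, once.
The state is a dict: "clock": time; "joints": joint angles; "joint_vel": joint speeds; "joint_torque": joint torques, N m; "ee_pos": TCP position; "ee_rot": TCP orientation; "contact_force": force on the tool from outside, world axes, zero at the start; "moment": the same for the moment, N m; "finger_gap": finger opening in m; "finger_force": force on a finger pad.
Only numpy, scipy, OpenCV 4.12 (cv2) and the standard library are available. Lean on these libraries where they do the work, as an engineer would, in place of code of your own. Each camera call takes 0.05 s, during which the arm holds its last target. There are 200 camera calls.

### The job

Switch the warming unit off at its rotary handle. Then lift each of the look-alike cast steel blanks to feel its weight: put the hollow ones, lighter than 250 g, on the warming plate inside its rim, and the solid ones, heavier than 250 g, in the steel tray (within 40 g of the limit either place will do). When all are sorted, switch the unit back on, and leave the lidded cup and the dropper bottle where they are.

Things in the scene. Friction and masses are not known exactly. Their poses are not given: they have to be found in the camera images.
- unit: warming unit, fixed: white housing 146 x 260 mm (x, y), in it an aluminium plate 120 x 230 mm, surface 36 mm above the worktop, in a rim rising to 48 mm; at its -x side a grey console 88 x 260 mm, 48 mm high, with the rotary handle (axis at x = -116 mm, y = 0). Origin: on the worktop under the plate's centre; z up. Left or right of the blanks, yaw up to 0.15 rad
- isolator (a joint): rotary on/off handle on a vertical axis: 0 rad = off (bar along the unit's x, pointer line at its +x end, at the ring mark), 1.047 rad = on (turned 60 degrees clockwise seen from above, pointer at the bar mark); stops at both ends, friction about 0.1 N m, stays where it is left. It is on at first
- isolator_grip (a point): grip point on the handle's axis, 77 mm above the worktop. The handle is a black bar 60 mm long (26 mm behind the axis to 34 mm ahead of it on the pointer side), 13 mm thick, from 62 to 88 mm above the worktop, on a disc 42 mm across. The point's x axis lies along the bar towards the pointer and turns with it; z up
- tray: shallow open steel tray, fixed, 134 x 244 mm (x, y), walls 4 mm thick and 16 mm high with a rolled edge (to 19 mm), inside 126 x 236 mm, floor 4 mm above the worktop. Origin: underside centre; z up. On the other side of the blanks from the unit, yaw up to 0.25 rad
- blank_a: cast steel blank, outwardly like its fellows, 50 mm high: hexagonal foot 36 mm across flats, 12 mm high; above it a round body 30 mm across. Weighs anything from 80 g (hollow) to 440 g (solid), new in every start; only lifting tells. Origin at half height on the axis, z from the foot to the other end. Stands foot down at first; a fallen one lies without rolling. 5 or 6 of the six are present
- blank_b: cast steel blank, outwardly like its fellows, 50 mm high: hexagonal foot 36 mm across flats, 12 mm high; above it a round body 30 mm across. Weighs anything from 80 g (hollow) to 440 g (solid), new in every start; only lifting tells. Origin at half height on the axis, z from the foot to the other end. Stands foot down at first; a fallen one lies without rolling. 5 or 6 of the six are present
- blank_c: cast steel blank, outwardly like its fellows, 50 mm high: hexagonal foot 36 mm across flats, 12 mm high; above it a round body 30 mm across. Weighs anything from 80 g (hollow) to 440 g (solid), new in every start; only lifting tells. Origin at half height on the axis, z from the foot to the other end. Stands foot down at first; a fallen one lies without rolling. 5 or 6 of the six are present
- blank_d: cast steel blank, outwardly like its fellows, 50 mm high: hexagonal foot 36 mm across flats, 12 mm high; above it a round body 30 mm across. Weighs anything from 80 g (hollow) to 440 g (solid), new in every start; only lifting tells. Origin at half height on the axis, z from the foot to the other end. Stands foot down at first; a fallen one lies without rolling. 5 or 6 of the six are present
- blank_e: cast steel blank, outwardly like its fellows, 50 mm high: hexagonal foot 36 mm across flats, 12 mm high; above it a round body 30 mm across. Weighs anything from 80 g (hollow) to 440 g (solid), new in every start; only lifting tells. Origin at half height on the axis, z from the foot to the other end. Stands foot down at first; a fallen one lies without rolling. 5 or 6 of the six are present
- blank_f: cast steel blank, outwardly like its fellows, 50 mm high: hexagonal foot 36 mm across flats, 12 mm high; above it a round body 30 mm across. Weighs anything from 80 g (hollow) to 440 g (solid), new in every start; only lifting tells. Origin at half height on the axis, z from the foot to the other end. Stands foot down at first; a fallen one lies without rolling. 5 or 6 of the six are present
- cup: white specimen cup with a screw lid, 62 mm in diameter, 73 mm high, a bystander; origin underside centre
- dropper: white dropper bottle with a blue cap, 35 mm in diameter, 96 mm high, a bystander; origin underside centre
Things that resemble listed ones, but are neither listed nor needed, are in the scene too. What is shaped like the blank_d but purple is not meant. What is shaped like the blank_e but blue or orange is not meant.

How it is judged:
By the outcome, as a careful person would: the job done as asked, in the order asked, and still so for the second after the job is handed in, with the robot touching nothing.
Of blank_a, blank_b, blank_c, blank_d, blank_e, blank_f only 5 to 6 are there at a start; the rules pass over those that are not, and their reading is None.
At some moment in a run one of blank_a, blank_b, blank_c, blank_d, blank_e, blank_f may be knocked a few centimetres aside while the robot is not near it.
Once in a run the grip may slacken for a moment while it holds something.
It also fails if it takes over 208 s, if anything falls off the work surface, if the arm or the gripper's body presses on something with over 40 N, if the wrist force passes 120 N, or if a joint passes its speed limit or range.

## Working session

There is one attempt and no reset: what is moved stays moved. The work goes in short steps, Python scripts to look and compute and a shell command to move; the robot and the scene stay as the last step left them, time stands still between calls to the robot, and variables do not carry over. Pictures are saved under pics/ and viewed, at most 14 in all, crops included, and the job is handed in when it is done.

```bash
ls; mkdir -p pics
python3 - <<'E'
from rig import *
import cv2
for n in("scene","top"):
    f=grab_frame(n); cv2.imwrite(f"pics/{n}0.png",f["pixels"]); print(n,f["camera_matrix"],f["R"],f["t"])
print(read_state(),tcp_to_grasp)
E
```

```text
pics
scene [[418.58354095   0.         325.86889183]
 [  0.         418.58354095 198.97290909]
 [  0.           0.           1.        ]] [[ 0.90147033 -0.4328133  -0.00488739]
 [-0.28597003 -0.58707083 -0.75734337]
 [ 0.32491904  0.68412022 -0.65299857]] [-0.51306477  0.20774601  0.7506097 ]
top [[507.72641262   0.         319.72637341]
 [  0.         507.72641262 199.20655549]
 [  0.           0.           1.        ]] [[ 1.27964764e-02 -9.99917707e-01  9.11208960e-04]
 [-9.94275743e-01 -1.28209354e-02 -1.06072482e-01]
 [ 1.06075435e-01  4.51361047e-04 -9.94357983e-01]] [-8.48698042e-04  5.88683544e-01  1.07388180e+00]
{'clock': 0.1, 'joints': array([ 5.90083408e+01,  9.10896664e+00,  9.15665589e+01,  6.64688878e-04,
        7.94218951e+01, -1.20376773e+01]), 'joint_vel': array([-0.08244565, -0.08353682, -0.20938708,  0.07242197, -0.01515941,
       -0.0728325 ]), 'joint_torque': array([-1.35090937e-03, -3.96989536e+01, -3.32336748e+01, -3.32980926e-04,
        4.19946315e-03, -1.98757311e-05]), 'ee_pos': array([0.18647519, 0.54331115, 0.2100021 ]), 'ee_rot': array([[-9.45778900e-01,  3.24809928e-01, -8.85288136e-04],
       [ 3.24810928e-01,  9.45777856e-01, -1.45170569e-03],
       [ 3.65757494e-04, -1.66054387e-03, -9.99998554e-01]]), 'contact_force': array([-0.13380782,  0.01991326,  0.59318415]), 'moment': array([ 0.03058057, -0.00590303, -0.02537961]), 'finger_force': 0.0, 'finger_gap': 0.08530885926218679} -0.0187
```

View pics/top0.png

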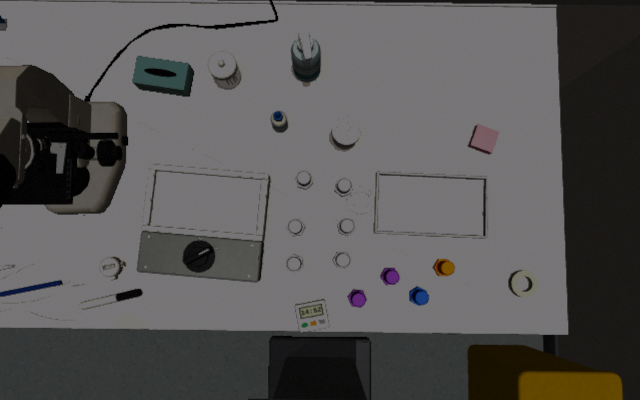

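View pics/scene0.png

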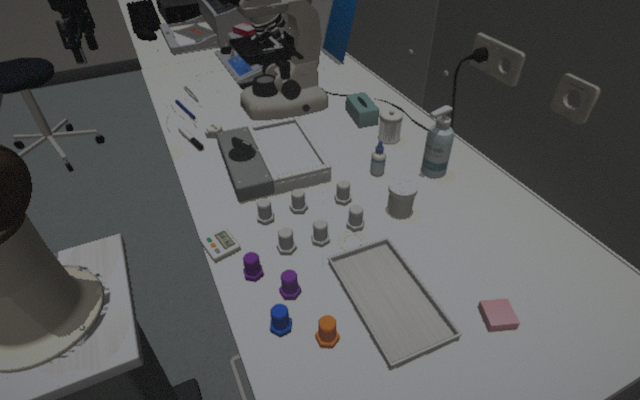

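The blanks are the six white-grey pegs in the top picture, at (304,180), (344,187), (295,227), (346,226), (294,263) and (342,260). These could be mistaken for them:
- purple pegs at (391,276) and (357,298)
- orange peg at (445,267)
- blue peg at (419,296)
- a lidded jar at (224,68), not the cup at (345,135)
- a small white knob at (111,267), not the handle at (200,256)

I'll choose by the grey colour and check it in a crop.

```bash
cat > h.py <<'E'
import numpy as np,cv2
from rig import *
def world(f,u,v,z):
    K,R,t=f["camera_matrix"],f["R"],f["t"]
    d=R.T@np.linalg.solve(K,[u,v,1]); c=-R.T@t
    return c+d*(z-c[2])/d[2]
def proj(f,X):
    p=f["camera_matrix"]@(f["R"]@np.asarray(X,float)+f["t"]); return p[:2]/p[2]
E
python3 - <<'E'
from h import *
im=cv2.imread("pics/top0.png")
c=im[150:292,130:380]; c=cv2.convertScaleAbs(c,alpha=1.5)
cv2.imwrite("pics/c1.png",cv2.resize(c,None,fx=3.2,fy=3.2,interpolation=cv2.INTER_CUBIC))
c=im[105:260,280:500]; c=cv2.convertScaleAbs(c,alpha=1.5)
cv2.imwrite("pics/c2.png",cv2.resize(c,None,fx=3.6,fy=3.6,interpolation=cv2.INTER_CUBIC))
E
```

```text
(no output)
```

View pics/c1.png

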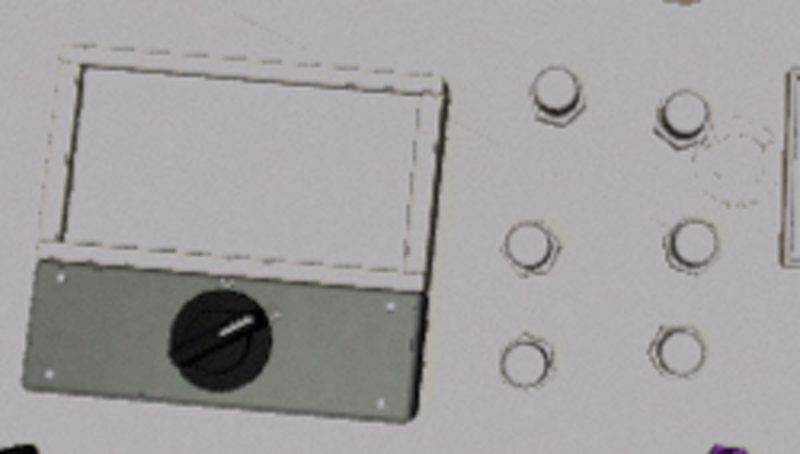

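View pics/c2.png

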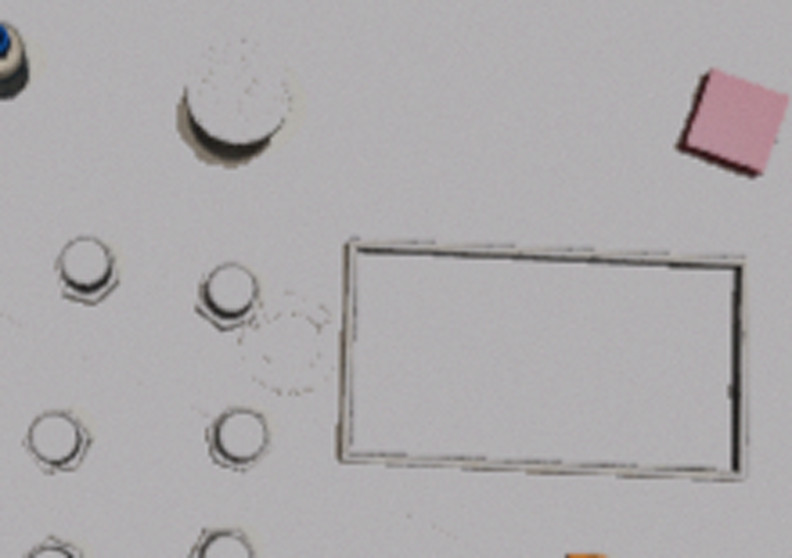

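Crop 1 shows all six grey blanks standing. Their tops are at (556,91), (685,115), (529,244), (692,243), (526,363) and (680,352). The handle is at (222,337) with its pointer to the upper right at the bar mark, so it is on. Crop 2 shows the tray corners at (350,240), (745,258), (742,478) and (340,460).

Run:
```python
from h import *
f=grab_frame("top")
np.set_printoptions(precision=4,suppress=True)
for u,v in[(556,91),(685,115),(529,244),(692,243),(526,363),(680,352)]:
    print(world(f,u/3.2+130,v/3.2+150,.05)[:2])
print("console",[world(f,u/3.2+130,v/3.2+150,.048)[:2] for u,v in[(38,260),(427,292),(410,421),(24,388)]])
print("rim",[world(f,u/3.2+130,v/3.2+150,.048)[:2] for u,v in[(62,46),(447,80)]])
print("handle disc",world(f,221/3.2+130,339/3.2+150,.062)[:2], "bar",[world(f,u/3.2+130,v/3.2+150,.088)[:2] for u,v in[(175,357),(266,314)]])
T=np.array([world(f,u/3.6+280,v/3.6+105,.019)[:2] for u,v in[(350,240),(745,258),(742,478),(340,460)]])
print("tray",T,T.mean(0))
print("cup",world(f,236/3.6+280,95/3.6+105,.073)[:2],"dropper",world(f,278,115,.096)[:2])
```

```text
[0.6311 0.0416]
[ 0.616  -0.0451]
[0.5281 0.0579]
[ 0.5302 -0.0505]
[0.4496 0.0585]
[ 0.4581 -0.0431]
console [array([0.5134, 0.3844]), array([0.4955, 0.1251]), array([0.4107, 0.1343]), array([0.429 , 0.3894])]
rim [array([0.6577, 0.3754]), array([0.6379, 0.1152])]
handle disc [0.4629 0.2574] bar [array([0.4513, 0.2801]), array([0.4793, 0.2232])]
tray [[ 0.6529 -0.1198]
 [ 0.6449 -0.3625]
 [ 0.5099 -0.3577]
 [ 0.5177 -0.1138]] [ 0.5814 -0.2385]
cup [ 0.7298 -0.0463] dropper [0.7572 0.096 ]
```

```bash
cat >> h.py <<'E'
def go(x,y,z,yaw=None):
    """shift/turn (tool axes) from the present pose to TCP x,y,z with tool x at yaw deg (mod 180) pointing down"""
    from scipy.spatial.transform import Rotation as Ro
    s=read_state(); R=s["ee_rot"]; d=R.T@(np.array([x,y,z])-s["ee_pos"]); r=np.zeros(3)
    if yaw is not None:
        c=[]
        for k in(0,180):
            a=np.deg2rad(yaw+k); X=np.array([np.cos(a),np.sin(a),0]); Z=np.array([0,0,-1.])
            c.append(Ro.from_matrix(R.T@np.c_[X,np.cross(Z,X),Z]).as_rotvec())
        r=min(c,key=np.linalg.norm)
    print("shift",d.round(4),"turn",r.round(4),"J6",s["joints"][5].round(1))
E
python3 - <<'E'
from h import *
go(.462,.258,.21,-64.1); go(.462,.258,.12,-64.1)
E
```

```text
shift [-3.532e-01 -1.804e-01  3.000e-04] turn [-1.500e-03  3.000e-04  7.879e-01] J6 -12.0
shift [-0.3533 -0.1803  0.0903] turn [-1.500e-03  3.000e-04  7.879e-01] J6 -12.0
```

```bash
python3 -m creep '[[0.05,-0.05,-0.025,0,0,0,0.15],[0.05,-0.105,-0.053,0,0,0,0.31],[0.05,-0.16,-0.081,0,0,0,0.47],[0.05,-0.215,-0.11,0,0,0,0.63],[0.05,-0.27,-0.138,0,0,0,0.788]]' 60; python3 -m creep '[[0.05,0,0,0,0,0,0],[0.05,0,0,0,0,0,0],[0.05,0,0,0,0,0,0],[0.05,0,0,0,0,0,0],[0.05,0,0,0,0,0,0]]'; python3 -c "
from h import *
go(.462,.258,.12,-64.1)"
```

```text
clock: 0.78
ee_pos: [0.3983, 0.3239, 0.2107]
ee_rot: [[-0.432, 0.902, -0.0], [0.902, 0.432, 0.0], [0.0, -0.0, -1.0]]
contact_force: [0.1, 0.2, -0.4]
finger_gap: 0.0499
finger_force: 0.0
clock: 1.4
ee_pos: [0.3968, 0.3262, 0.2109]
ee_rot: [[-0.438, 0.899, -0.0], [0.899, 0.438, 0.0], [0.0, -0.0, -1.0]]
contact_force: [0.3, -0.1, 0.1]
finger_gap: 0.0502
finger_force: 0.0
shift [-0.0899  0.0288  0.0909] turn [-0.0001 -0.      0.0015] J6 -0.1
```

```bash
python3 -m creep '[[0.05,-0.04,0.013,0.02,0,0,0.0015],[0.05,-0.09,0.029,0.05,0,0,0.0015],[0.05,-0.09,0.029,0.1,0,0,0.0015],[0.05,-0.09,0.029,0.1,0,0,0.0015],[0.05,-0.09,0.029,0.1,0,0,0.0015]]'
python3 - <<'E'
from h import *
f=grab_frame("wrist"); cv2.imwrite("pics/w1.png",f["pixels"]); 
go(.462,.258,.066,-64.1)
E
```

```text
clock: 2.02
ee_pos: [0.4633, 0.2581, 0.1126]
ee_rot: [[-0.436, 0.9, 0.002], [0.9, 0.436, 0.001], [-0.0, 0.002, -1.0]]
contact_force: [-0.1, 0.2, 0.4]
finger_gap: 0.0502
finger_force: 0.0
shift [ 0.0006 -0.0021  0.0473] turn [ 0.0038  0.0006 -0.0004] J6 -9.8
```

View pics/w1.png

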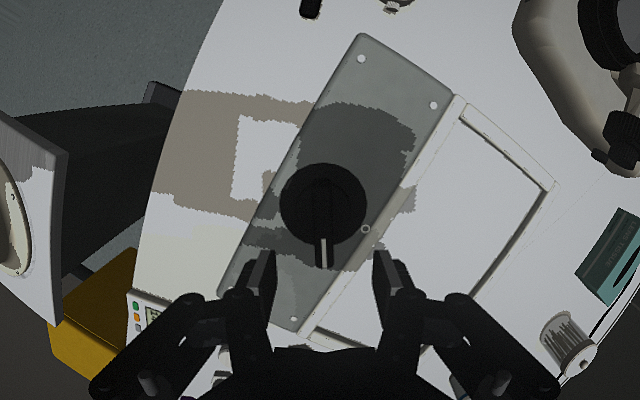

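The wrist view shows the handle bar vertical at column 323, halfway between the fingers at 265 and 383, so it is aligned. I'll descend and grip.

```bash
python3 -m creep '[[0.05,0,-0.001,0.02,0,0,0],[0.05,0,-0.001,0.046,0,0,0],[0.05,0,-0.001,0.046,0,0,0],[0.05,0,-0.001,0.046,0,0,0],[0.0,0,-0.001,0.046,0,0,0]]' 50;  python3 -m creep '[[0,0,0,0,0,0,0],[0,0,0,0,0,0,0],[0,0,0,0,0,0,0],[0,0,0,0,0,0,0],[0,0,0,0,0,0,0]]'; python3 -c "
from h import *
go(.462,.258,.066,-4.1)"
```

```text
clock: 2.7
ee_pos: [0.4631, 0.2574, 0.0668]
ee_rot: [[-0.436, 0.9, 0.003], [0.9, 0.436, 0.001], [-0.001, 0.003, -1.0]]
contact_force: [-0.7, 0.2, -0.2]
finger_gap: 0.0328
finger_force: 0.0
clock: 3.32
ee_pos: [0.4627, 0.2572, 0.066]
ee_rot: [[-0.435, 0.9, 0.002], [0.9, 0.435, 0.001], [-0.0, 0.002, -1.0]]
contact_force: [-0.7, -0.3, 6.0]
finger_gap: 0.0098
finger_force: 49.0
shift [ 0.0011 -0.0003  0.    ] turn [ 0.0016  0.0013 -1.0487] J6 -9.8
```

```bash
python3 -m creep '[[0,0,0,-0.001,0,0,-0.12],[0,0,0,-0.001,0,0,-0.25],[0,0,0,-0.001,0,0,-0.38],[0,0,0,-0.001,0,0,-0.5],[0,0,0,-0.001,0,0,-0.6]]';  python3 -m creep '[[0,0,0,0,0,0,-0.12],[0,0,0,0,0,0,-0.24],[0,0,0,0,0,0,-0.36],[0,0,0,0,0,0,-0.47],[0,0,0,0,0,0,-0.47]]'; python3 -c "
from h import *
s=read_state();print(s['moment']);go(.462,.258,.066,-4.1)
f=grab_frame('wrist'); cv2.imwrite('pics/w2.png',f['pixels'][100:400,160:480])"
```

```text
clock: 3.95
ee_pos: [0.464, 0.2585, 0.0663]
ee_rot: [[-0.869, 0.495, 0.005], [0.495, 0.869, 0.004], [-0.003, 0.006, -1.0]]
contact_force: [7.2, 7.7, -7.3]
finger_gap: 0.0095
finger_force: 48.8
clock: 4.58
ee_pos: [0.4645, 0.26, 0.0664]
ee_rot: [[-0.999, 0.051, 0.007], [0.051, 0.999, 0.007], [-0.007, 0.008, -1.0]]
contact_force: [9.4, 12.5, -9.5]
finger_gap: 0.0095
finger_force: 49.0
[ 2.23700942 -1.53066978 -0.1402113 ]
shift [ 0.0024 -0.0021  0.0003] turn [0.0076 0.0066 0.0203] J6 -71.2
```

View pics/w2.png

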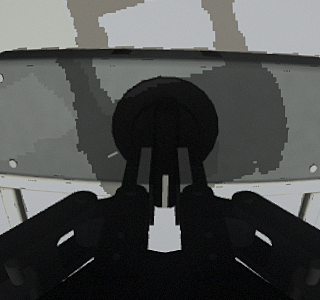

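The bar now lies along the unit's x axis, with the pointer at about (165,185) in this crop. I'll release, retreat and check from the top.

```bash
python3 -m creep '[[0.05,0,0,0,0,0,0],[0.05,0,0,0,0,0,0],[0.05,0,0,-0.02,0,0,0],[0.05,0,0,-0.07,0,0,0],[0.05,0,0,-0.07,0,0,0]]';  python3 -c "
from h import *
go(.4581,-.0431,.12,0)
f=grab_frame('top'); cv2.imwrite('pics/top1.png',cv2.resize(f['pixels'][150:292,130:380],None,fx=3.2,fy=3.2,interpolation=cv2.INTER_CUBIC))"
```

```text
clock: 5.25
ee_pos: [0.4648, 0.2575, 0.1403]
ee_rot: [[-0.999, 0.05, 0.008], [0.05, 0.999, 0.002], [-0.008, 0.002, -1.0]]
contact_force: [0.3, -0.5, 0.3]
finger_gap: 0.0501
finger_force: 0.0
shift [-0.0083 -0.3006  0.0196] turn [ 0.0022  0.008  -0.0504] J6 -71.1
```

View pics/top1.png

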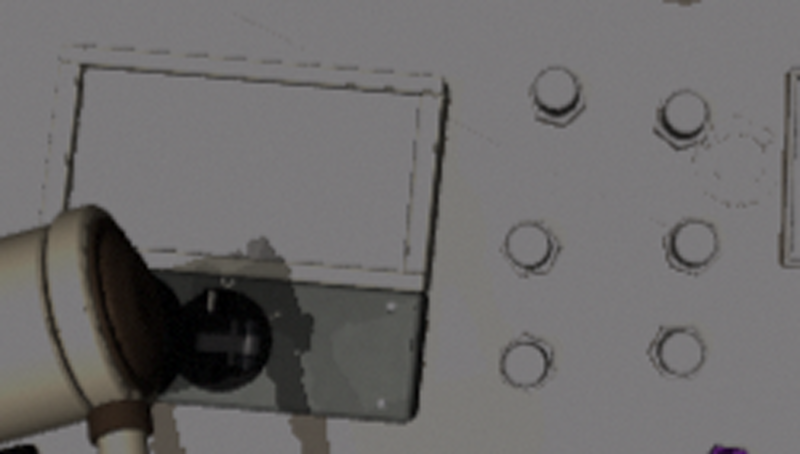

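```bash
python3 -m creep '[[0.05,-0.002,-0.05,0,0,0,-0.02],[0.05,-0.004,-0.11,0,0,0,-0.05],[0.05,-0.006,-0.17,0,0.002,0.008,-0.05],[0.05,-0.007,-0.23,0,0.002,0.008,-0.05],[0.05,-0.008,-0.29,0.0,0.002,0.008,-0.05]]';  python3 -c "
from h import *
go(.4581,-.0431,.12,0)
f=grab_frame('top'); cv2.imwrite('pics/top2.png',cv2.resize(f['pixels'][150:292,130:380],None,fx=3.2,fy=3.2,interpolation=cv2.INTER_CUBIC))"
```

```text
clock: 5.92
ee_pos: [0.4537, -0.0348, 0.1345]
ee_rot: [[-1.0, 0.0, -0.01], [0.0, 1.0, -0.001], [0.01, -0.001, -1.0]]
contact_force: [0.9, 1.3, 0.6]
finger_gap: 0.0498
finger_force: 0.0
shift [-0.0045 -0.0083  0.0144] turn [-0.0011 -0.0104 -0.0003] J6 -109.4
```

View pics/top2.png

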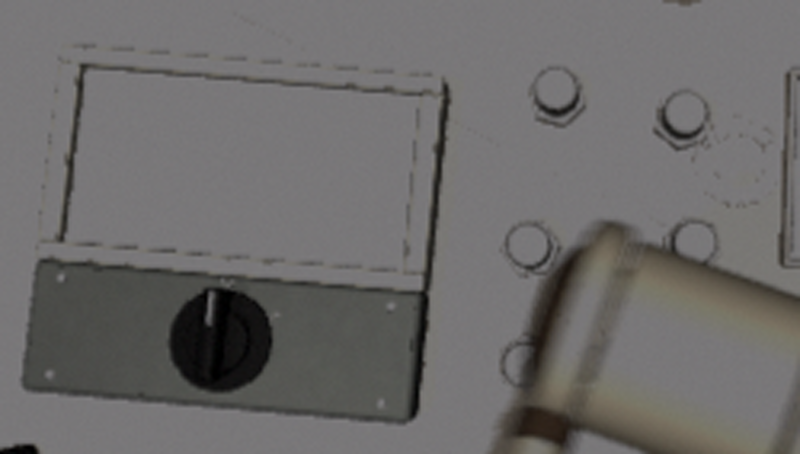

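The bar now points along +x at the ring mark, from (214,380) to (215,290), so the unit is off. The blanks haven't moved. Next is blank F at (0.458,-0.043).

```bash
python3 -m creep '[[0.055,-0.0045,-0.008,0.01,0,-0.01,0],[0.055,-0.0045,-0.008,0.05,0,-0.01,0],[0.055,-0.0045,-0.008,0.08,0,-0.01,0],[0.055,-0.0045,-0.008,0.08,0,-0.01,0],[0.055,-0.0045,-0.008,0.08,0,-0.01,0]]' 80;  python3 -c "
from h import *
s=read_state();print(s['contact_force']);go(.4581,-.0431,.018,0)"
```

```text
clock: 6.6
ee_pos: [0.4594, -0.0406, 0.0563]
ee_rot: [[-1.0, -0.001, 0.002], [-0.001, 1.0, -0.002], [-0.002, -0.002, -1.0]]
contact_force: [0.2, 0.2, -0.2]
finger_gap: 0.0552
finger_force: 0.0
[ 0.16450569  0.16647451 -0.19782236]
shift [ 0.0014 -0.0024  0.0383] turn [-0.0018  0.0023  0.001 ] J6 -110.1
```

```bash
python3 -m creep '[[0.055,0.001,-0.002,0.02,0,0,0],[0.055,0.001,-0.002,0.037,0,0,0],[0.055,0.001,-0.002,0.037,0,0,0],[0,0.001,-0.002,0.037,0,0,0],[0,0.001,-0.002,0.037,0,0,0]]' 80; python3 -m creep '[[0,0,0,0,0,0,0],[0,0,0,0,0,0,0],[0,0,0,-0.02,0,0,0],[0,0,0,-0.06,0,0,0],[0,0,0,-0.1,0,0,0]]';python3 -m creep '[[0,0,0,0,0,0,0],[0,0,0,0,0,0,0],[0,0,0,0,0,0,0],[0,0,0,0,0,0,0],[0,0,0,0,0,0,0]]';python3 -m creep '[[0,0,0,0,0,0,0],[0,0,0,0,0,0,0],[0,0,0,0,0,0,0],[0,0,0,0,0,0,0],[0,0,0,0,0,0,0]]';python3 -m creep '[[0,0,0,0,0,0,0],[0,0,0,0,0,0,0],[0,0,0,0,0,0,0],[0,0,0,0,0,0,0],[0,0,0,0,0,0,0]]'
```

```text
clock: 7.22
ee_pos: [0.4597, -0.0439, 0.0207]
ee_rot: [[-1.0, 0.0, 0.005], [0.0, 1.0, -0.003], [-0.005, -0.003, -1.0]]
contact_force: [-1.4, 0.5, 4.6]
finger_gap: 0.026
finger_force: 78.4
clock: 7.85
ee_pos: [0.4579, -0.0431, 0.1206]
ee_rot: [[-1.0, 0.0, 0.002], [0.0, 1.0, -0.002], [-0.002, -0.002, -1.0]]
contact_force: [1.0, -0.2, -1.3]
finger_gap: 0.0261
finger_force: 79.1
clock: 8.48
ee_pos: [0.4576, -0.0431, 0.1183]
ee_rot: [[-1.0, 0.0, 0.001], [0.0, 1.0, -0.001], [-0.001, -0.001, -1.0]]
contact_force: [-0.2, -0.6, -1.2]
finger_gap: 0.0261
finger_force: 79.1
clock: 9.1
ee_pos: [0.458, -0.0432, 0.1189]
ee_rot: [[-1.0, 0.0, 0.002], [0.0, 1.0, -0.002], [-0.002, -0.002, -1.0]]
contact_force: [-0.4, -0.0, -0.7]
finger_gap: 0.0256
finger_force: 78.8
clock: 9.72
ee_pos: [0.458, -0.0432, 0.1189]
ee_rot: [[-1.0, 0.0, 0.002], [0.0, 1.0, -0.002], [-0.002, -0.002, -1.0]]
contact_force: [-0.3, 0.6, -1.5]
finger_gap: 0.026
finger_force: 78.8
```

It reads about 1.2 N (120 g), so it is hollow and goes on the plate at Q1 (0.599, 0.178).

```bash
python3 -m creep '[[0,-0.028,0.044,0,0,0,0],[0,-0.056,0.088,0,0,0,0],[0,-0.085,0.133,0,0,0,0],[0,-0.113,0.177,0,0,0,0],[0,-0.141,0.221,0,0,0,0]]'; python3 -m creep '[[0,0,0,0,0,0,0],[0,0,0,0,0,0,0],[0,0,0,0.02,0,0,0],[0,0,0,0.04,0,0,0],[0,0,0,0.05,0,0,0]]';python3 -m creep '[[0,0,0,0,0,0,0],[0,0,0,0,0,0,0],[0,0,0,0,0,0,0],[0,0,0,0,0,0,0],[0,0,0,0,0,0,0]]';python3 -c "
from h import *
go(.599,.178,.056,0)"
```

```text
clock: 10.35
ee_pos: [0.5998, 0.1793, 0.1186]
ee_rot: [[-1.0, 0.0, 0.002], [0.0, 1.0, -0.002], [-0.002, -0.002, -1.0]]
contact_force: [1.5, -0.0, -1.3]
finger_gap: 0.0257
finger_force: 79.0
clock: 10.98
ee_pos: [0.5972, 0.1769, 0.0658]
ee_rot: [[-1.0, 0.001, -0.002], [0.001, 1.0, -0.002], [0.002, -0.002, -1.0]]
contact_force: [-0.6, 0.1, -1.5]
finger_gap: 0.0256
finger_force: 79.2
clock: 11.6
ee_pos: [0.5993, 0.1777, 0.069]
ee_rot: [[-1.0, 0.0, 0.002], [0.0, 1.0, -0.002], [-0.002, -0.002, -1.0]]
contact_force: [-0.4, 0.0, -0.8]
finger_gap: 0.0258
finger_force: 79.2
shift [0.0003 0.0003 0.013 ] turn [-0.0018  0.0024 -0.0002] J6 -84.4
```

```bash
cat >> h.py <<'E'
B=dict(A=(.631,.0416),B=(.616,-.0451),C=(.528,.058),D=(.530,-.0505),E=(.4496,.0585),F=(.458,-.043))
def chk(names,name):
    f=grab_frame("top"); cv2.imwrite(f"pics/{name}.png",f["pixels"])
    g0=cv2.Canny(cv2.imread("pics/top0.png",0),40,120).astype(np.float32); g=cv2.Canny(cv2.cvtColor(f["pixels"],6),25,75).astype(np.float32)
    g0,g=[cv2.GaussianBlur(a,(0,0),1) for a in(g0,g)]
    for n in names:
        u,v=proj(f,[*B[n],.025]).round().astype(int)
        t=g0[v-14:v+15,u-13:u+14]; w=g[v-40:v+41,u-38:u+39]
        m=cv2.matchTemplate(w,t,cv2.TM_CCOEFF_NORMED); _,s,_,p=cv2.minMaxLoc(m)
        print(n,"shift px",p[0]-25,p[1]-26,"score",round(s,2),"world",np.round(B[n]+world(f,u+p[0]-25,v+p[1]-26,.05)[:2]-world(f,u,v,.05)[:2],3))
E
python3 -m creep '[[0,0,0,0.01,0,0,0],[0,0,0,0.013,0,0,0],[0,0,0,0.013,0,0,0],[0,0,0,0.013,0,0,0],[0.03,0,0,0.013,0,0,0]]'; python3 -m creep '[[0.045,0,0,0,0,0,0],[0.045,0,0,0,0,0,0],[0.045,0,0,0,0,0,0],[0.045,0,0,-0.03,0,0,0],[0.045,0,0,-0.075,0,0,0]]';python3 -c "
from h import *
chk('ABCDE','t3');go(.4496,.0585,.12,0)"
```

```text
clock: 12.22
ee_pos: [0.5993, 0.1774, 0.0558]
ee_rot: [[-1.0, 0.0, 0.002], [0.0, 1.0, -0.002], [-0.002, -0.002, -1.0]]
contact_force: [0.4, -0.9, 1.4]
finger_gap: 0.03
finger_force: 0.5
clock: 12.85
ee_pos: [0.5974, 0.1776, 0.1296]
ee_rot: [[-1.0, 0.0, -0.002], [0.0, 1.0, -0.002], [0.002, -0.002, -1.0]]
contact_force: [1.1, 0.1, -0.2]
finger_gap: 0.0447
finger_force: 0.0
A shift px 0 0 score 0.99 world [0.631 0.042]
B shift px 0 0 score 0.95 world [ 0.616 -0.045]
C shift px 0 0 score 0.99 world [0.528 0.058]
D shift px 0 0 score 0.95 world [ 0.53 -0.05]
E shift px 0 0 score 0.99 world [0.45  0.058]
shift [ 0.1529 -0.1198  0.0169] turn [-0.0008  0.011  -0.0001] J6 -84.4
```

```bash
python3 -m creep '[[0.055,0.03,-0.024,0,0,0,0],[0.055,0.06,-0.048,0,0,0,0],[0.055,0.09,-0.072,0,0,0,0],[0.055,0.12,-0.096,0,0,0,0],[0.055,0.149,-0.119,0,0,0,0]]'; python3 -m creep '[[0.055,0,0,0,0,0,0],[0.055,0,0,0,0,0,0],[0.055,0,0,0.03,0,0,0],[0.055,0,0,0.06,0,0,0],[0.055,0,0,0.06,0,0,0]]';python3 -m creep '[[0.055,0,0,0,0,0,0],[0.055,0,0,0,0,0,0],[0.055,0,0,0,0,0,0],[0.055,0,0,0,0,0,0],[0.055,0,0,0,0,0,0]]';python3 -c "
from h import *
go(.4496,.0585,.0185,0)"
```

```text
clock: 13.52
ee_pos: [0.4491, 0.0582, 0.1307]
ee_rot: [[-1.0, 0.0, 0.002], [0.0, 1.0, -0.002], [-0.002, -0.002, -1.0]]
contact_force: [-0.2, -1.0, -0.4]
finger_gap: 0.0549
finger_force: 0.0
clock: 14.15
ee_pos: [0.4486, 0.0595, 0.0687]
ee_rot: [[-1.0, -0.001, -0.003], [-0.001, 1.0, -0.001], [0.003, -0.001, -1.0]]
contact_force: [-0.1, -0.2, 0.0]
finger_gap: 0.055
finger_force: 0.0
clock: 14.78
ee_pos: [0.4501, 0.0587, 0.0708]
ee_rot: [[-1.0, 0.0, 0.002], [0.0, 1.0, -0.002], [-0.002, -0.002, -1.0]]
contact_force: [1.0, -0.2, 0.9]
finger_gap: 0.0554
finger_force: 0.0
shift [ 0.0007 -0.0001  0.0523] turn [-0.0018  0.0022 -0.0004] J6 -97.8
```

```bash
python3 -m creep '[[0.055,0,0,0.03,0,0,0],[0.055,0,0,0.052,0,0,0],[0.055,0,0,0.052,0,0,0],[0,0,0,0.052,0,0,0],[0,0,0,0.052,0,0,0]]'; python3 -m creep '[[0,0,0,0,0,0,0],[0,0,0,0,0,0,0],[0,0,0,-0.02,0,0,0],[0,0,0,-0.06,0,0,0],[0,0,0,-0.1,0,0,0]]' | grep -E 'force|gap';for i in 1 2 3 4; do python3 -m creep '[[0,0,0,0,0,0,0],[0,0,0,0,0,0,0],[0,0,0,0,0,0,0],[0,0,0,0,0,0,0],[0,0,0,0,0,0,0]]'|grep -E 'pos|force|gap';done
```

```text
clock: 15.4
ee_pos: [0.4516, 0.0587, 0.0203]
ee_rot: [[-1.0, 0.0, 0.005], [0.0, 1.0, -0.002], [-0.005, -0.002, -1.0]]
contact_force: [-0.8, 1.8, 3.3]
finger_gap: 0.026
finger_force: 78.5
contact_force: [0.3, 0.1, -2.9]
finger_gap: 0.026
finger_force: 79.6
ee_pos: [0.4495, 0.0588, 0.118]
contact_force: [-0.7, -0.1, -3.6]
finger_gap: 0.0262
finger_force: 79.6
ee_pos: [0.45, 0.0588, 0.1187]
contact_force: [-1.4, -0.7, -4.3]
finger_gap: 0.026
finger_force: 79.6
ee_pos: [0.45, 0.0588, 0.1187]
contact_force: [-0.6, 0.3, -3.7]
finger_gap: 0.0259
finger_force: 79.6
ee_pos: [0.45, 0.0588, 0.1187]
contact_force: [0.5, -0.3, -3.7]
finger_gap: 0.0261
finger_force: 79.6
```

Reads about 3.8 N, so it is solid. It goes in the tray at T1 (0.611, -0.180).

```bash
python3 -m creep '[[0,-0.032,-0.048,0,0,0,0],[0,-0.064,-0.096,0,0,0,0],[0,-0.097,-0.143,0,0,0,0],[0,-0.129,-0.191,0,0,0,0],[0,-0.161,-0.239,0,0,0,0]]'; python3 -m creep '[[0,0,0,0,0,0,0],[0,0,0,0,0,0,0],[0,0,0,0.03,0,0,0],[0,0,0,0.07,0,0,0],[0,0,0,0.08,0,0,0]]';python3 -m creep '[[0,0,0,0,0,0,0],[0,0,0,0,0,0,0],[0,0,0,0,0,0,0],[0,0,0,0,0,0,0],[0,0,0,0,0,0,0]]';python3 -c "
from h import *
go(.611,-.180,.0235,0)"
```

```text
clock: 19.15
ee_pos: [0.6118, -0.1819, 0.1191]
ee_rot: [[-1.0, 0.001, 0.002], [0.0, 1.0, -0.001], [-0.002, -0.001, -1.0]]
contact_force: [0.1, 0.7, -4.1]
finger_gap: 0.026
finger_force: 79.7
clock: 19.77
ee_pos: [0.6081, -0.1777, 0.0363]
ee_rot: [[-1.0, -0.001, -0.004], [-0.001, 1.0, 0.002], [0.004, 0.002, -1.0]]
contact_force: [-0.3, 0.5, -3.8]
finger_gap: 0.0259
finger_force: 80.1
clock: 20.4
ee_pos: [0.6112, -0.1805, 0.0398]
ee_rot: [[-1.0, 0.0, 0.002], [0.0, 1.0, -0.002], [-0.002, -0.002, -1.0]]
contact_force: [0.3, -0.3, -4.1]
finger_gap: 0.0257
finger_force: 80.1
shift [0.0002 0.0005 0.0162] turn [-0.002   0.0023 -0.0003] J6 -117.2
```

```bash
python3 -m creep '[[0,0,0,0.01,0,0,0],[0,0,0,0.016,0,0,0],[0,0,0,0.016,0,0,0],[0,0,0,0.016,0,0,0],[0.03,0,0,0.016,0,0,0]]'; python3 -m creep '[[0.045,0,0,0,0,0,0],[0.045,0,0,0,0,0,0],[0.045,0,0,0,0,0,0],[0.045,0,0,-0.04,0,0,0],[0.045,0,0,-0.1,0,0,0]]';python3 -m creep '[[0.045,0,0,0,0,0,0],[0.045,0,0,0,0,0,0],[0.045,0,0,0,0,0,0],[0.045,0,0,0,0,0,0],[0.045,0,0,0,0,0,0]]';python3 -c "
from h import *
chk('ABCD','t4');go(.530,-.0505,.12,0)"
```

```text
clock: 21.02
ee_pos: [0.6114, -0.1801, 0.0236]
ee_rot: [[-1.0, 0.0, 0.003], [0.0, 1.0, -0.001], [-0.003, -0.001, -1.0]]
contact_force: [-0.9, 1.5, 1.7]
finger_gap: 0.0299
finger_force: 1.1
clock: 21.65
ee_pos: [0.6091, -0.1795, 0.122]
ee_rot: [[-1.0, 0.0, -0.003], [0.0, 1.0, 0.001], [0.003, 0.001, -1.0]]
contact_force: [1.6, -0.2, 0.2]
finger_gap: 0.045
finger_force: 0.0
clock: 22.28
ee_pos: [0.6105, -0.18, 0.1225]
ee_rot: [[-1.0, 0.0, 0.001], [0.0, 1.0, -0.001], [-0.001, -0.001, -1.0]]
contact_force: [0.4, 0.4, 0.2]
finger_gap: 0.0451
finger_force: 0.0
A shift px 0 0 score 1.0 world [0.631 0.042]
B shift px 0 0 score 0.92 world [ 0.616 -0.045]
C shift px 0 0 score 0.97 world [0.528 0.058]
D shift px -10 15 score 0.71 world [ 0.498 -0.03 ]
shift [0.0807 0.1296 0.0025] turn [-0.0014  0.001  -0.0003] J6 -117.2
```

```bash
python3 -c "
import cv2
a=cv2.imread('pics/t4.png')[150:300,130:500];cv2.imwrite('pics/c4.png',cv2.convertScaleAbs(cv2.resize(a,None,fx=2.16,fy=2.16,interpolation=2),alpha=1.6))"
```

```text
(no output)
```

View pics/c4.png

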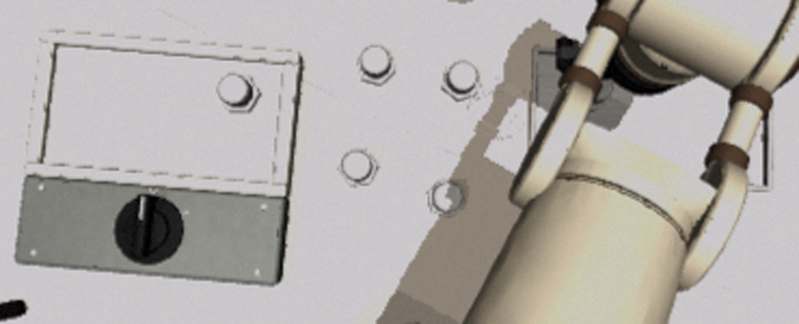

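The picture shows the unit off, with its pointer up, and one blank on the plate at (237,92). Blank D was knocked to (447,196) and is still standing, which gives world (0.498, -0.030) and agrees with the template match. I'll take it there.

```bash
python3 -m creep '[[0.055,0.028,0.038,0,0,0,0],[0.055,0.056,0.075,0,0,0,0],[0.055,0.084,0.112,0,0,0,0],[0.055,0.113,0.15,0,0,0,0],[0.055,0.113,0.15,0.0,0,0,0]]'; python3 -m creep '[[0.055,0,0,0,0,0,0],[0.055,0,0,0.02,0,0,0],[0.055,0,0,0.05,0,0,0],[0.055,0,0,0.05,0,0,0],[0.055,0,0,0.05,0,0,0]]';python3 -c "
from h import *
chk('ABC','t5');go(.498,-.030,.0185,0)"; python3 -c "
import cv2,rig
a=rig.grab_frame('wrist')['pixels'];cv2.imwrite('pics/w5.png',a[80:400,160:480])"
```

```text
clock: 22.95
ee_pos: [0.4959, -0.0279, 0.1223]
ee_rot: [[-1.0, -0.003, 0.0], [-0.003, 1.0, -0.001], [-0.0, -0.001, -1.0]]
contact_force: [1.9, -0.5, 0.9]
finger_gap: 0.0548
finger_force: 0.0
clock: 23.58
ee_pos: [0.4992, -0.0312, 0.074]
ee_rot: [[-1.0, 0.001, 0.003], [0.001, 1.0, -0.002], [-0.003, -0.002, -1.0]]
contact_force: [-0.2, 0.5, 0.7]
finger_gap: 0.0549
finger_force: 0.0
A shift px 0 0 score 0.98 world [0.631 0.042]
B shift px 0 0 score 0.87 world [ 0.616 -0.045]
C shift px 0 0 score 0.63 world [0.528 0.058]
shift [0.0017 0.0013 0.0558] turn [-0.0026  0.0043 -0.0008] J6 -107.3
```

View pics/w5.png

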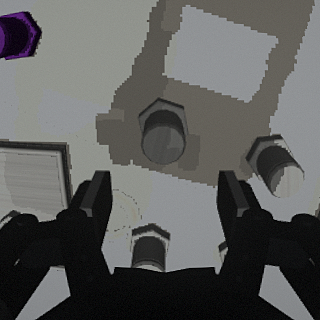

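The blank is standing at (163,135) and centred between the fingers at 103 and 222. I'll grasp it.

```bash
python3 -m creep '[[0.055,0,0,0.03,0,0,0],[0.055,0,0,0.054,0,0,0],[0.055,0,0,0.054,0,0,0],[0,0,0,0.054,0,0,0],[0,0,0,0.054,0,0,0]]'; python3 -m creep '[[0,0,0,0,0,0,0],[0,0,0,0,0,0,0],[0,0,0,-0.02,0,0,0],[0,0,0,-0.06,0,0,0],[0,0,0,-0.1,0,0,0]]' | grep -E 'force|gap';for i in 1 2 3 4; do python3 -m creep '[[0,0,0,0,0,0,0],[0,0,0,0,0,0,0],[0,0,0,0,0,0,0],[0,0,0,0,0,0,0],[0,0,0,0,0,0,0]]'|grep -E 'pos|force|gap';done
```

```text
clock: 24.3
ee_pos: [0.5, -0.0311, 0.0211]
ee_rot: [[-1.0, 0.0, 0.006], [0.0, 1.0, -0.003], [-0.006, -0.003, -1.0]]
contact_force: [-1.1, 0.1, 3.8]
finger_gap: 0.0261
finger_force: 78.5
contact_force: [0.3, -0.8, -1.6]
finger_gap: 0.0262
finger_force: 79.1
ee_pos: [0.4975, -0.0301, 0.1183]
contact_force: [0.1, -0.3, -1.2]
finger_gap: 0.0262
finger_force: 79.1
ee_pos: [0.498, -0.0302, 0.119]
contact_force: [0.5, 1.0, -0.1]
finger_gap: 0.0256
finger_force: 79.1
ee_pos: [0.498, -0.0302, 0.1189]
contact_force: [-0.3, 0.8, -1.1]
finger_gap: 0.0258
finger_force: 79.1
ee_pos: [0.4979, -0.0302, 0.1189]
contact_force: [0.7, -0.0, -1.2]
finger_gap: 0.0259
finger_force: 79.1
```

About 1.0 N, so it is hollow. It goes on the plate at Q2 (0.543, 0.182).

```bash
python3 -m creep '[[0,-0.009,0.045,0,0,0,0],[0,-0.02,0.1,0,0,0,0],[0,-0.033,0.155,0,0,0,0],[0,-0.045,0.212,0,0,0,0],[0,-0.045,0.212,0,0,0,0]]'|grep -E 'pos|gap'; python3 -m creep '[[0,0,0,0,0,0,0],[0,0,0,0.02,0,0,0],[0,0,0,0.05,0,0,0],[0,0,0,0.05,0,0,0],[0,0,0,0.05,0,0,0]]'|grep -E 'pos|gap';python3 -m creep '[[0,0,0,0,0,0,0],[0,0,0,0,0,0,0],[0,0,0,0.008,0,0,0],[0,0,0,0.013,0,0,0],[0,0,0,0.013,0,0,0]]';python3 -c "
from h import *
go(.543,.182,.056,0)"
```

```text
ee_pos: [0.5431, 0.1854, 0.1186]
finger_gap: 0.0257
ee_pos: [0.5438, 0.1809, 0.0697]
finger_gap: 0.0258
clock: 29.3
ee_pos: [0.5439, 0.1816, 0.0572]
ee_rot: [[-1.0, -0.0, 0.003], [-0.0, 1.0, -0.002], [-0.003, -0.002, -1.0]]
contact_force: [-3.5, -1.6, 9.7]
finger_gap: 0.0261
finger_force: 80.6
shift [0.0009 0.0004 0.0012] turn [-0.0022  0.003   0.    ] J6 -83.5
```

```bash
python3 -m creep '[[0.03,0,0,0,0,0,0],[0.045,0,0,0,0,0,0],[0.045,0,0,0,0,0,0],[0.045,0,0,-0.03,0,0,0],[0.045,0,0,-0.075,0,0,0]]' | grep -E 'pos|gap';python3 -c "
from h import *
chk('ABC','t6')";python3 -m creep '[[0.055,0.004,-0.03,0,0,0,0],[0.055,0.008,-0.07,0,0,0,0],[0.055,0.015,-0.124,0,0,0,0],[0.055,0.015,-0.124,0.0,0,0,0],[0.055,0.015,-0.124,0.03,0,0,0]]';python3 -m creep '[[0.055,0,0,0,0,0,0],[0.055,0,0,0.02,0,0,0],[0.055,0,0,0.03,0,0,0],[0.055,0,0,0.03,0,0,0],[0.055,0,0,0.03,0,0,0]]';python3 -c "
from h import *
go(.528,.058,.0185,0)"
```

```text
ee_pos: [0.5413, 0.1816, 0.1295]
finger_gap: 0.0452
A shift px 0 0 score 0.99 world [0.631 0.042]
B shift px 0 0 score 0.9 world [ 0.616 -0.045]
C shift px 0 0 score 0.98 world [0.528 0.058]
clock: 30.6
ee_pos: [0.5305, 0.0574, 0.1029]
ee_rot: [[-1.0, 0.001, 0.008], [0.001, 1.0, -0.002], [-0.008, -0.002, -1.0]]
contact_force: [0.2, 0.3, 0.2]
finger_gap: 0.055
finger_force: 0.0
clock: 31.22
ee_pos: [0.5287, 0.0578, 0.0717]
ee_rot: [[-1.0, 0.0, 0.003], [0.0, 1.0, -0.002], [-0.003, -0.002, -1.0]]
contact_force: [0.6, 0.4, -0.2]
finger_gap: 0.0553
finger_force: 0.0
shift [0.0009 0.0003 0.0532] turn [-0.0019  0.0033 -0.    ] J6 -96.7
```

```bash
python3 -m creep '[[0.055,0,0,0.03,0,0,0],[0.055,0,0,0.052,0,0,0],[0.055,0,0,0.052,0,0,0],[0,0,0,0.052,0,0,0],[0,0,0,0.052,0,0,0]]'|grep -E 'pos|gap'; python3 -m creep '[[0,0,0,0,0,0,0],[0,0,0,0,0,0,0],[0,0,0,-0.02,0,0,0],[0,0,0,-0.06,0,0,0],[0,0,0,-0.1,0,0,0]]' | grep -E 'force|gap';for i in 1 2 3 4; do python3 -m creep '[[0,0,0,0,0,0,0],[0,0,0,0,0,0,0],[0,0,0,0,0,0,0],[0,0,0,0,0,0,0],[0,0,0,0,0,0,0]]'|grep -E 'pos|force|gap';done
```

```text
ee_pos: [0.5299, 0.0577, 0.0209]
finger_gap: 0.0258
contact_force: [1.4, 0.2, -3.1]
finger_gap: 0.0257
finger_force: 79.5
ee_pos: [0.5276, 0.0578, 0.1181]
contact_force: [-0.7, 0.7, -3.8]
finger_gap: 0.026
finger_force: 79.5
ee_pos: [0.528, 0.0578, 0.1189]
contact_force: [0.6, 0.1, -4.3]
finger_gap: 0.0255
finger_force: 79.5
ee_pos: [0.528, 0.0578, 0.1188]
contact_force: [-0.5, 0.5, -5.0]
finger_gap: 0.0258
finger_force: 79.5
ee_pos: [0.528, 0.0578, 0.1189]
contact_force: [0.1, 0.1, -3.9]
finger_gap: 0.0258
finger_force: 79.5
```

About 4.2 N, so it is solid. It goes in the tray at T2 (0.5555, -0.178).

```bash
python3 -m creep '[[0,-0.006,-0.047,0,0,0,0],[0,-0.012,-0.1,0,0,0,0],[0,-0.018,-0.15,0,0,0,0],[0,-0.024,-0.2,0,0,0,0],[0,-0.0275,-0.236,0,0,0,0]]'|grep -E 'pos|gap'; python3 -m creep '[[0,0,0,0,0,0,0],[0,0,0,0.03,0,0,0],[0,0,0,0.06,0,0,0],[0,0,0,0.08,0,0,0],[0,0,0,0.08,0,0,0]]'|grep -E 'pos|gap';python3 -m creep '[[0,0,0,0,0,0,0],[0,0,0,0,0,0,0],[0,0,0,0.01,0,0,0],[0,0,0,0.015,0,0,0],[0,0,0,0.015,0,0,0]]';python3 -c "
from h import *
go(.5555,-.178,.0235,0)"
```

```text
ee_pos: [0.5555, -0.1806, 0.1194]
finger_gap: 0.0257
ee_pos: [0.5541, -0.1771, 0.0375]
finger_gap: 0.0258
clock: 36.85
ee_pos: [0.5558, -0.1782, 0.025]
ee_rot: [[-1.0, 0.0, 0.002], [0.0, 1.0, -0.001], [-0.002, -0.001, -1.0]]
contact_force: [-2.3, 2.3, 3.5]
finger_gap: 0.0259
finger_force: 80.8
shift [0.0003 0.0002 0.0015] turn [-0.0014  0.002  -0.0003] J6 -119.6
```

```bash
python3 -m creep '[[0.03,0,0,0,0,0,0],[0.045,0,0,0,0,0,0],[0.045,0,0,0,0,0,0],[0.045,0,0,-0.04,0,0,0],[0.045,0,0,-0.1,0,0,0]]' | grep -E 'pos|gap';python3 -c "
from h import *
chk('AB','t7')";python3 -m creep '[[0.055,-0.015,0.033,0,0,0,0],[0.055,-0.035,0.08,0,0,0,0],[0.055,-0.0605,0.133,0,0,0,0],[0.055,-0.0605,0.133,0.0,0,0,0],[0.055,-0.0605,0.133,0.02,0,0,0]]';python3 -m creep '[[0.055,0,0,0,0,0,0],[0.055,0,0,0.02,0,0,0],[0.055,0,0,0.03,0,0,0],[0.055,0,0,0.03,0,0,0],[0.055,0,0,0.03,0,0,0]]';python3 -c "
from h import *
go(.616,-.0451,.0185,0)"
```

```text
ee_pos: [0.5538, -0.1775, 0.1233]
finger_gap: 0.0451
A shift px 0 0 score 0.99 world [0.631 0.042]
B shift px 0 0 score 0.93 world [ 0.616 -0.045]
clock: 38.15
ee_pos: [0.6176, -0.046, 0.1053]
ee_rot: [[-1.0, -0.0, 0.006], [-0.0, 1.0, -0.004], [-0.006, -0.004, -1.0]]
contact_force: [-0.3, -0.8, 0.6]
finger_gap: 0.055
finger_force: 0.0
clock: 38.78
ee_pos: [0.6163, -0.0455, 0.0745]
ee_rot: [[-1.0, 0.0, 0.003], [0.0, 1.0, -0.002], [-0.003, -0.002, -1.0]]
contact_force: [0.2, 0.3, -0.1]
finger_gap: 0.0551
finger_force: 0.0
shift [0.0005 0.0005 0.056 ] turn [-0.002   0.0026 -0.0004] J6 -105.3
```

```bash
python3 -m creep '[[0.055,0,0,0.03,0,0,0],[0.055,0,0,0.055,0,0,0],[0.055,0,0,0.055,0,0,0],[0,0,0,0.055,0,0,0],[0,0,0,0.055,0,0,0]]'|grep -E 'pos|gap'; python3 -m creep '[[0,0,0,0,0,0,0],[0,0,0,0,0,0,0],[0,0,0,-0.02,0,0,0],[0,0,0,-0.06,0,0,0],[0,0,0,-0.1,0,0,0]]' | grep -E 'force|gap';for i in 1 2 3 4; do python3 -m creep '[[0,0,0,0,0,0,0],[0,0,0,0,0,0,0],[0,0,0,0,0,0,0],[0,0,0,0,0,0,0],[0,0,0,0,0,0,0]]'|grep -E 'pos|force|gap';done
```

```text
ee_pos: [0.6178, -0.0459, 0.0217]
finger_gap: 0.0257
contact_force: [0.3, 0.1, -2.0]
finger_gap: 0.026
finger_force: 78.9
ee_pos: [0.6155, -0.0452, 0.1184]
contact_force: [-0.1, -0.6, -2.5]
finger_gap: 0.0254
finger_force: 78.9
ee_pos: [0.616, -0.0453, 0.1192]
contact_force: [-0.6, -0.1, -1.7]
finger_gap: 0.0256
finger_force: 78.9
ee_pos: [0.6159, -0.0452, 0.1192]
contact_force: [-1.1, -0.2, -3.0]
finger_gap: 0.0258
finger_force: 78.9
ee_pos: [0.6159, -0.0453, 0.1192]
contact_force: [-0.8, 0.2, -3.0]
finger_gap: 0.0258
finger_force: 78.9
```

This one is close to the limit at about 2.5 N. I'll average more readings.

```bash
cat >> h.py <<'E'
def avg(n):
    a=[]
    for _ in range(n): grab_frame("wrist"); s=read_state(); a.append([s["contact_force"][2],*s["joint_torque"][1:3],s["finger_gap"]])
    a=np.array(a); print(a.mean(0).round(4),(a.std(0)/n**.5).round(4),a[:,3].min(),a[:,3].max(),s["clock"],s["ee_pos"].round(4))
E
python3 -c "
from h import *
avg(50)"
```

```text
[-1.88570e+00 -4.63732e+01 -3.23076e+01  2.57000e-02] [0.0714 0.0001 0.     0.    ] 0.025180500224329102 0.02601580380162236 45.025 [ 0.6159 -0.0452  0.1192]
```

The mean is 1.9 ± 0.1 N (about 200 g), so it is hollow. It goes on the plate at Q3 (0.603, 0.238).

```bash
python3 -m creep '[[0,0.002,0.057,0,0,0,0],[0,0.005,0.114,0,0,0,0],[0,0.008,0.171,0,0,0,0],[0,0.01,0.228,0,0,0,0],[0,0.013,0.283,0,0,0,0]]'|grep -E 'pos|gap'; python3 -m creep '[[0,0,0,0,0,0,0],[0,0,0,0.02,0,0,0],[0,0,0,0.05,0,0,0],[0,0,0,0.05,0,0,0],[0,0,0,0.05,0,0,0]]'|grep -E 'pos|gap';python3 -m creep '[[0,0,0,0,0,0,0],[0,0,0,0,0,0,0],[0,0,0,0.008,0,0,0],[0,0,0,0.013,0,0,0],[0,0,0,0.013,0,0,0]]';python3 -c "
from h import *
go(.603,.238,.056,0)"
```

```text
ee_pos: [0.6029, 0.2397, 0.1188]
finger_gap: 0.0256
ee_pos: [0.6036, 0.2367, 0.0689]
finger_gap: 0.0256
clock: 46.9
ee_pos: [0.6037, 0.2378, 0.0577]
ee_rot: [[-1.0, -0.0, 0.003], [-0.0, 1.0, -0.002], [-0.003, -0.002, -1.0]]
contact_force: [-4.0, -1.3, 10.7]
finger_gap: 0.0257
finger_force: 80.6
shift [0.0007 0.0003 0.0017] turn [-0.002   0.0029  0.    ] J6 -79.0
```

```bash
python3 -m creep '[[0.03,0,0,0,0,0,0],[0.045,0,0,0,0,0,0],[0.045,0,0,0,0,0,0],[0.045,0,0,-0.03,0,0,0],[0.045,0,0,-0.075,0,0,0]]' | grep -E 'pos|gap';python3 -c "
from h import *
chk('A','t8')";python3 -m creep '[[0.055,-0.007,-0.05,0,0,0,0],[0.055,-0.014,-0.1,0,0,0,0],[0.055,-0.021,-0.15,0,0,0,0],[0.055,-0.028,-0.196,0.0,0,0,0],[0.055,-0.028,-0.196,0.02,0,0,0]]';python3 -m creep '[[0.055,0,0,0,0,0,0],[0.055,0,0,0.02,0,0,0],[0.055,0,0,0.04,0,0,0],[0.055,0,0,0.04,0,0,0],[0.055,0,0,0.04,0,0,0]]';python3 -c "
from h import *
avg(12);go(.631,.0416,.0185,0)"
```

```text
ee_pos: [0.6014, 0.2374, 0.1292]
finger_gap: 0.045
A shift px 0 0 score 0.99 world [0.631 0.042]
clock: 48.2
ee_pos: [0.6332, 0.0382, 0.1126]
ee_rot: [[-1.0, 0.005, 0.007], [0.005, 1.0, -0.003], [-0.007, -0.003, -1.0]]
contact_force: [-0.1, 0.8, 1.1]
finger_gap: 0.0552
finger_force: 0.0
clock: 48.82
ee_pos: [0.6312, 0.0419, 0.0711]
ee_rot: [[-1.0, -0.0, 0.002], [-0.0, 1.0, -0.002], [-0.002, -0.002, -1.0]]
contact_force: [0.0, 0.2, 0.7]
finger_gap: 0.055
finger_force: 0.0
[  0.1027 -47.3603 -30.1686   0.055 ] [1.288e-01 7.670e-02 5.640e-02 1.000e-04] 0.05477005739477386 0.05540899137878766 49.425 [0.6311 0.0416 0.0711]
shift [0.0002 0.0001 0.0526] turn [-0.0018  0.002  -0.0003] J6 -97.1
```

```bash
python3 -m creep '[[0.055,0,0,0.03,0,0,0],[0.055,0,0,0.052,0,0,0],[0.055,0,0,0.052,0,0,0],[0,0,0,0.052,0,0,0],[0,0,0,0.052,0,0,0]]'|grep -E 'pos|gap'; python3 -m creep '[[0,0,0,0,0,0,0],[0,0,0,0,0,0,0],[0,0,0,-0.02,0,0,0],[0,0,0,-0.06,0,0,0],[0,0,0,-0.1,0,0,0]]' | grep -E 'force|gap';python3 -m creep '[[0,0,0,0,0,0,0],[0,0,0,0,0,0,0],[0,0,0,0,0,0,0],[0,0,0,0,0,0,0],[0,0,0,0,0,0,0]]'|grep -E 'pos|force|gap';python3 -c "
from h import *
avg(30)"
```

```text
ee_pos: [0.6324, 0.0416, 0.0208]
finger_gap: 0.0259
contact_force: [-0.8, -0.3, -4.2]
finger_gap: 0.026
finger_force: 79.2
ee_pos: [0.6305, 0.0418, 0.1182]
contact_force: [-0.0, -0.6, -4.4]
finger_gap: 0.0258
finger_force: 79.3
[-4.05480e+00 -4.91698e+01 -3.34212e+01  2.59000e-02] [0.0845 0.0097 0.008  0.    ] 0.025495515577224653 0.026272079305086498 52.8 [0.631  0.0418 0.1191]
```

About 4.1 N, so it is solid. It goes in the free middle of the tray at (0.58, -0.255).

```bash
python3 -m creep '[[0,0.01,-0.058,0,0,0,0],[0,0.02,-0.117,0,0,0,0],[0,0.031,-0.177,0,0,0,0],[0,0.041,-0.237,0,0,0,0],[0,0.051,-0.297,0,0,0,0]]'|grep -E 'pos|gap'; python3 -m creep '[[0,0,0,0,0,0,0],[0,0,0,0.03,0,0,0],[0,0,0,0.06,0,0,0],[0,0,0,0.08,0,0,0],[0,0,0,0.08,0,0,0]]'|grep -E 'pos|gap';python3 -m creep '[[0,0,0,0,0,0,0],[0,0,0,0,0,0,0],[0,0,0,0.01,0,0,0],[0,0,0,0.015,0,0,0],[0,0,0,0.015,0,0,0]]';python3 -c "
from h import *
go(.58,-.255,.0235,0)"
```

```text
ee_pos: [0.5795, -0.2572, 0.1197]
finger_gap: 0.0257
ee_pos: [0.5789, -0.2539, 0.0376]
finger_gap: 0.026
clock: 54.68
ee_pos: [0.5801, -0.2553, 0.0249]
ee_rot: [[-1.0, 0.0, 0.002], [0.0, 1.0, -0.001], [-0.002, -0.001, -1.0]]
contact_force: [-1.9, 2.1, 1.8]
finger_gap: 0.0257
finger_force: 80.6
shift [0.0001 0.0003 0.0014] turn [-0.0014  0.0016 -0.0002] J6 -124.6
```

```bash
python3 -m creep '[[0.03,0,0,0,0,0,0],[0.045,0,0,0,0,0,0],[0.045,0,0,0,0,0,0],[0.045,0,0,-0.05,0,0,0],[0.045,0,0,-0.11,0,0,0]]' | grep -E 'pos|gap';python3 -m creep '[[0.05,0.024,0.05,0,0,0,0],[0.05,0.048,0.1,0,0,0,0],[0.05,0.072,0.15,0,0,0,0],[0.05,0.096,0.2,0,0,0,0],[0.05,0.12,0.255,0,0,0,0]]';python3 -c "
from h import *
f=grab_frame('top')['pixels'][150:300,130:500];cv2.imwrite('pics/c8.png',cv2.convertScaleAbs(cv2.resize(f,None,fx=2.16,fy=2.16,interpolation=2),alpha=1.5))
go(.4629,.2575,.13,-4.1);go(.4629,.2575,.067,-2.9)"
```

```text
ee_pos: [0.5789, -0.2547, 0.1344]
finger_gap: 0.0452
clock: 55.92
ee_pos: [0.4594, 0.001, 0.1342]
ee_rot: [[-1.0, 0.001, 0.004], [0.001, 1.0, -0.002], [-0.004, -0.002, -1.0]]
contact_force: [0.3, 0.1, -0.2]
finger_gap: 0.0497
finger_force: 0.0
shift [-0.0078  0.2505  0.0038] turn [ 0.0027 -0.0014  0.0741] J6 -104.7
shift [-0.0079  0.2503  0.0668] turn [ 0.0027 -0.0013  0.0531] J6 -104.7
```

View pics/c8.png

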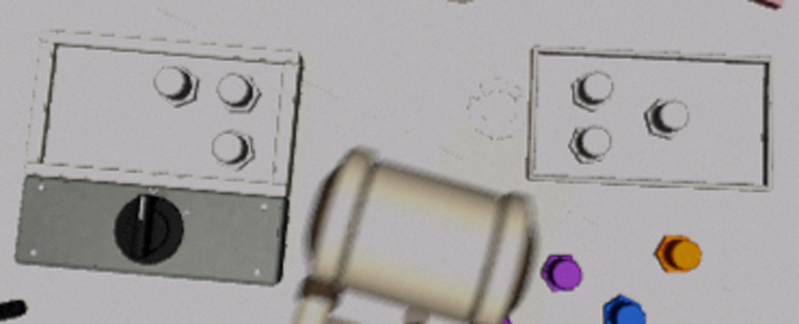

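The picture shows three blanks standing on the plate, at (176,84), (238,91) and (232,148). Three stand in the tray, at (597,88), (592,142) and (671,117). The handle is still off, with its bar at (147,225). Next I'll switch the unit on.

```bash
python3 -m creep '[[0.05,0,0.05,0,0,0,0],[0.05,-0.001,0.1,0,0,0,0.01],[0.05,-0.001,0.15,0,0,0,0.03],[0.05,-0.002,0.2,0,0,0,0.053],[0.05,-0.003,0.257,0,0,0,0.053]]';python3 -m creep '[[0.05,0,0,0,0,0,0],[0.05,0,0,0,0,0,0],[0.05,0,0,0.02,0,0,0],[0.05,0,0,0.02,0,0,0],[0.05,0,0,0.02,0,0,0]]';python3 -c "
from h import *
go(.4629,.2575,.067,-2.9)"
```

```text
clock: 56.6
ee_pos: [0.4634, 0.2583, 0.1338]
ee_rot: [[-0.999, 0.054, 0.003], [0.054, 0.999, -0.002], [-0.004, -0.002, -1.0]]
contact_force: [0.9, 0.1, -0.3]
finger_gap: 0.0498
finger_force: 0.0
clock: 57.22
ee_pos: [0.4635, 0.256, 0.1139]
ee_rot: [[-0.999, 0.055, 0.002], [0.055, 0.999, -0.002], [-0.003, -0.002, -1.0]]
contact_force: [-0.4, -0.1, 1.0]
finger_gap: 0.0501
finger_force: 0.0
shift [0.0008 0.0016 0.0469] turn [-0.0016  0.0026 -0.0041] J6 -70.9
```

```bash
python3 -m creep '[[0.05,0.001,0.001,0.02,0,0,0],[0.05,0.001,0.001,0.045,0,0,0],[0.05,0.001,0.001,0.045,0,0,0],[0.05,0.001,0.001,0.045,0,0,0],[0.0,0.001,0.001,0.045,0,0,0]]' 50;  python3 -m creep '[[0,0,0,0,0,0,0],[0,0,0,0,0,0,0],[0,0,0,0,0,0,0],[0,0,0,0,0,0,0],[0,0,0,0,0,0,0]]'; python3 -m creep '[[0,0,0,-0.001,0,0,0.12],[0,0,0,-0.001,0,0,0.25],[0,0,0,-0.001,0,0,0.38],[0,0,0,-0.001,0,0,0.5],[0,0,0,-0.001,0,0,0.6]]';  python3 -m creep '[[0,0,0,0,0,0,0.12],[0,0,0,0,0,0,0.24],[0,0,0,0,0,0,0.36],[0,0,0,0,0,0,0.47],[0,0,0,0,0,0,0.47]]'; python3 -c "
from h import *
s=read_state();print(s['moment']);go(.463,.2575,.067,-64.1)"
```

```text
clock: 57.85
ee_pos: [0.4633, 0.258, 0.0699]
ee_rot: [[-0.999, 0.053, 0.005], [0.053, 0.999, -0.001], [-0.005, -0.001, -1.0]]
contact_force: [0.8, -0.6, -1.0]
finger_gap: 0.0327
finger_force: 0.0
clock: 58.48
ee_pos: [0.4622, 0.2578, 0.0683]
ee_rot: [[-0.999, 0.053, 0.002], [0.053, 0.999, -0.002], [-0.002, -0.002, -1.0]]
contact_force: [0.3, 0.5, 0.0]
finger_gap: -0.0001
finger_force: 0.0
clock: 59.1
ee_pos: [0.4622, 0.2577, 0.0693]
ee_rot: [[-0.792, 0.611, 0.002], [0.611, 0.792, -0.002], [-0.003, -0.0, -1.0]]
contact_force: [0.1, 0.3, 0.4]
finger_gap: -0.0005
finger_force: 0.0
clock: 59.72
ee_pos: [0.4621, 0.2577, 0.0693]
ee_rot: [[-0.434, 0.901, 0.002], [0.901, 0.434, -0.002], [-0.002, 0.001, -1.0]]
contact_force: [0.4, -0.5, -0.2]
finger_gap: -0.0003
finger_force: 0.0
[ 0.0629728  -0.01192877 -0.01885855]
shift [-0.0006  0.0007  0.0023] turn [ 0.0008  0.0025 -0.0033] J6 -9.5
```

The fingers closed on nothing. I'll look before going on.

```bash
python3 -c "
from h import *
f=grab_frame('wrist')['pixels'];cv2.imwrite('pics/w9.png',f[:,100:540])"
```

```text
(no output)
```

View pics/w9.png

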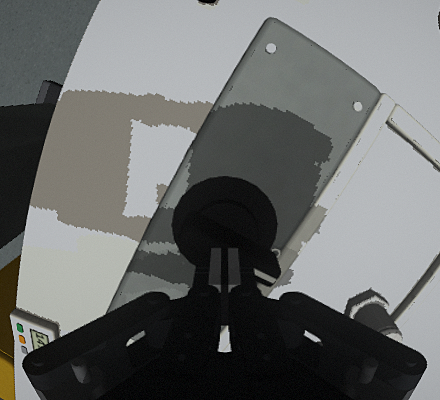

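```bash
python3 -m creep '[[0.05,0,0,0,0,0,0],[0.05,0,0,-0.02,0,0,0],[0.05,0,0,-0.05,0,0,0],[0.05,0,0,-0.05,0,0,0],[0.05,0,0,-0.05,0,0,0]]' | tail -3;python3 -c "
from h import *
f=grab_frame('wrist')['pixels'];a=f[120:320,200:460]
cv2.imwrite('pics/w10.png',cv2.convertScaleAbs(cv2.resize(a,None,fx=3,fy=3,interpolation=2),alpha=2,beta=20))"
```

```text
contact_force: [-0.4, 0.4, 0.1]
finger_gap: 0.0497
finger_force: 0.0
```

View pics/w10.png

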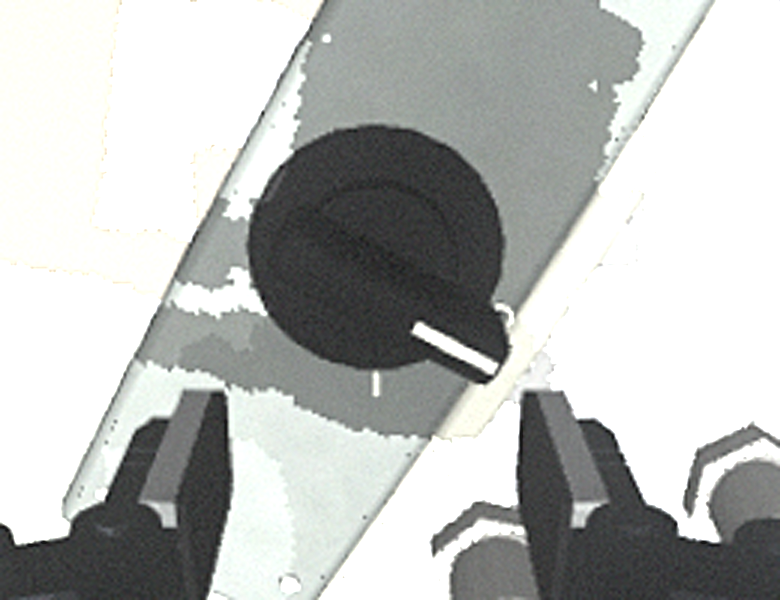

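The handle still points at the ring mark (505,312), so it is off, and the pointer is at (457,350). The grip missed, so I'll measure the disc centre through the wrist camera.

```bash
cat >> h.py <<'E'
def fw(f,u,v,z):
    K=f["camera_matrix"]; p=np.array([(u-K[0,2])/K[0,0],(v-K[1,2])/K[1,1]]); th=np.hypot(*p)
    d=f["R"].T@np.r_[p/th*np.sin(th),np.cos(th)]; c=-f["R"].T@f["t"]
    return c+d*(z-c[2])/d[2]
def fp(f,X):
    K=f["camera_matrix"]; c=f["R"]@np.asarray(X,float)+f["t"]; r=np.hypot(*c[:2]); th=np.arctan2(r,c[2])
    return K[:2,2]+K[0,0]*th*c[:2]/r
E
python3 - <<'E'
from h import *
np.set_printoptions(precision=4,suppress=True)
f=grab_frame("wrist"); s=read_state(); p=s["ee_pos"]; print(p,"tcp px",fp(f,p),"cam",-f["R"].T@f["t"])
q=lambda u,v,z:fw(f,200+u/3,120+v/3,z)[:2]
print("disc",[q(376,247,z) for z in(.048,.062)],"width",np.linalg.norm(q(250,245,.06)-q(503,245,.06)))
for z in(.062,.075,.088):
  a,b=q(412,328,z),q(495,372,z); print("pointer",z,a,b,np.degrees(np.arctan2(*(b-a)[::-1])),np.linalg.norm(b-a))
  a,b=q(300,213,z),q(490,312,z); print("  bar edge",np.degrees(np.arctan2(*(b-a)[::-1])))
print("ring",q(505,312,.048),"bar mark",q(376,383,.048))
f=grab_frame("top")
E
```

```text
[0.4611 0.2576 0.118 ] tcp px [325.8991 245.3787] cam [0.4258 0.3295 0.2809]
disc [array([0.4594, 0.2606]), array([0.4574, 0.2647])] width 0.0636730791216857
pointer 0.062 [0.4752 0.249 ] [0.5006 0.2471] -4.319742344818535 0.025468385515512972
  bar edge -3.1250564105416583
pointer 0.075 [0.4723 0.2538] [0.4962 0.252 ] -4.3197423448185 0.023955647495276896
  bar edge -3.125056410541654
pointer 0.088 [0.4693 0.2586] [0.4917 0.2569] -4.319742344818471 0.022442909475040764
  bar edge -3.1250564105417147
ring [0.4992 0.259 ] bar mark [0.4768 0.2245]
```

The bar reads -4°, so the handle is properly off, and the axis is at about (0.460, 0.260). I'll turn back and re-grip, lower and better centred.

```bash
python3 -m creep '[[0.05,0,0,0,0,0,-0.12],[0.05,0,0,0,0,0,-0.25],[0.05,0,0,0,0,0,-0.38],[0.05,0,0,0,0,0,-0.5],[0.05,0,0,0,0,0,-0.62]]'|grep pos; python3 -m creep '[[0.05,0,0,0,0,0,-0.12],[0.05,0,0,0,0,0,-0.24],[0.05,0,0,0,0,0,-0.36],[0.05,0,0,0,0,0,-0.425],[0.05,0,0,0,0,0,-0.425]]' | grep pos;python3 -c "
from h import *
go(.4605,.2595,.065,-4.1)"
```

```text
ee_pos: [0.4615, 0.2576, 0.1184]
ee_pos: [0.4616, 0.2577, 0.1185]
shift [0.0012 0.0018 0.0535] turn [-0.0021  0.0007 -0.0074] J6 -69.3
```

```bash
python3 -m creep '[[0.05,0.001,0.002,0.02,0,0,-0.007],[0.05,0.001,0.002,0.045,0,0,-0.007],[0.05,0.001,0.002,0.053,0,0,-0.007],[0.05,0.001,0.002,0.053,0,0,-0.007],[0.05,0.001,0.002,0.053,0,0,-0.007]]' 50|tail -5;  python3 -m creep '[[0.02,0,0,0,0,0,0],[0.02,0,0,0,0,0,0],[0.02,0,0,0,0,0,0],[0.02,0,0,0,0,0,0],[0.02,0,0,0,0,0,0]]'; python3 -m creep '[[0,0,0,0,0,0,0],[0,0,0,0,0,0,0],[0,0,0,0,0,0,0],[0,0,0,0,0,0,0],[0,0,0,0,0,0,0]]'
```

```text
ee_pos: [0.4621, 0.2601, 0.0673]
ee_rot: [[-0.997, 0.071, 0.004], [0.071, 0.997, -0.001], [-0.004, -0.001, -1.0]]
contact_force: [-0.2, 0.3, 0.0]
finger_gap: 0.0499
finger_force: 0.0
clock: 63.05
ee_pos: [0.4613, 0.2598, 0.0663]
ee_rot: [[-0.997, 0.071, 0.002], [0.071, 0.997, -0.002], [-0.002, -0.002, -1.0]]
contact_force: [0.2, -0.0, 0.1]
finger_gap: 0.02
finger_force: 0.0
clock: 63.68
ee_pos: [0.4614, 0.2604, 0.0666]
ee_rot: [[-0.997, 0.071, 0.002], [0.071, 0.997, -0.001], [-0.002, -0.001, -1.0]]
contact_force: [-0.9, 6.5, 1.7]
finger_gap: 0.0095
finger_force: 49.0
```

It is gripped this time (gap 9.5 mm, 49 N). I'll turn clockwise to on.

```bash
python3 -m creep '[[0,0,0,0,0,0,0.12],[0,0,0,0,0,0,0.24],[0,0,0,0,0,0,0.36],[0,0,0,0,0,0,0.48],[0,0,0,0,0,0,0.6]]';  python3 -m creep '[[0,0,0,0,0,0,0.12],[0,0,0,0,0,0,0.24],[0,0,0,0,0,0,0.36],[0,0,0,0,0,0,0.46],[0,0,0,0,0,0,0.46]]'; python3 -c "
from h import *
s=read_state();print(s['moment']);go(.4605,.2595,.067,-64.1)"
```

```text
clock: 64.3
ee_pos: [0.4613, 0.2601, 0.0666]
ee_rot: [[-0.781, 0.625, 0.002], [0.625, 0.781, -0.001], [-0.002, 0.0, -1.0]]
contact_force: [-1.5, 4.2, 2.2]
finger_gap: 0.0094
finger_force: 49.9
clock: 64.92
ee_pos: [0.4612, 0.2599, 0.0665]
ee_rot: [[-0.427, 0.904, 0.002], [0.904, 0.427, -0.002], [-0.002, 0.001, -1.0]]
contact_force: [-3.1, 4.3, 3.1]
finger_gap: 0.0095
finger_force: 49.7
[0.6061715  0.4111662  0.01970815]
shift [-0.0001 -0.0008 -0.0005] turn [ 0.0007  0.0022 -0.0113] J6 -8.8
```

```bash
python3 -m creep '[[0,0,0,0,0,0,0.02],[0,0,0,0,0,0,0.03],[0,0,0,0,0,0,0.03],[0,0,0,0,0,0,0.03],[0,0,0,0,0,0,0.03]]'|grep -E 'rot|force';python3 -m creep '[[0.05,0,0,0,0,0,0],[0.05,0,0,0,0,0,0],[0.05,0,0,0,0,0,0],[0.05,0,0,-0.03,0,0,0],[0.05,0,0,-0.07,0,0,0]]'|grep pos;python3 -m creep '[[0.05,0,0,0,0,0,0],[0.05,0.03,0.0,-0.02,0,0,0],[0.05,0.06,0,-0.05,0,0,0],[0.05,0.11,0,-0.08,0,0,0],[0.05,0.17,0,-0.1,0,0,0]]'|grep pos; python3 -c "
from h import *
go(.3,.2,.2)"
```

```text
ee_rot: [[-0.399, 0.917, 0.002], [0.917, 0.399, -0.002], [-0.002, 0.001, -1.0]]
contact_force: [-3.7, 3.8, 5.5]
finger_force: 51.2
ee_pos: [0.4602, 0.2593, 0.1359]
ee_pos: [0.3936, 0.4162, 0.2363]
shift [-0.1613 -0.1718  0.0365] turn [0. 0. 0.] J6 11.3
```

```bash
python3 -m creep '[[0.05,-0.04,-0.01,0,0,0,0],[0.05,-0.08,-0.02,0,0,0,0],[0.05,-0.12,-0.03,0,0,0,0],[0.05,-0.16,-0.04,0,0,0,0],[0.05,-0.204,-0.053,0,0,0,0]]'|grep pos;python3 -m creep '[[0.05,-0.04,-0.01,0,0,0,0],[0.05,-0.08,-0.02,0,0,0,0],[0.05,-0.12,-0.03,0,0,0,0],[0.05,-0.16,-0.04,0,0,0,0],[0.05,-0.204,-0.053,0,0,0,0]]'|grep pos;python3 -c "
from h import *
f=grab_frame('top')['pixels'];cv2.imwrite('pics/fin.png',cv2.convertScaleAbs(cv2.resize(f[90:300,130:500],None,fx=2.16,fy=2.16,interpolation=2),alpha=1.5))"
```

```text
ee_pos: [0.4259, 0.2057, 0.235]
ee_pos: [0.4585, -0.0024, 0.2355]
```

View pics/fin.png

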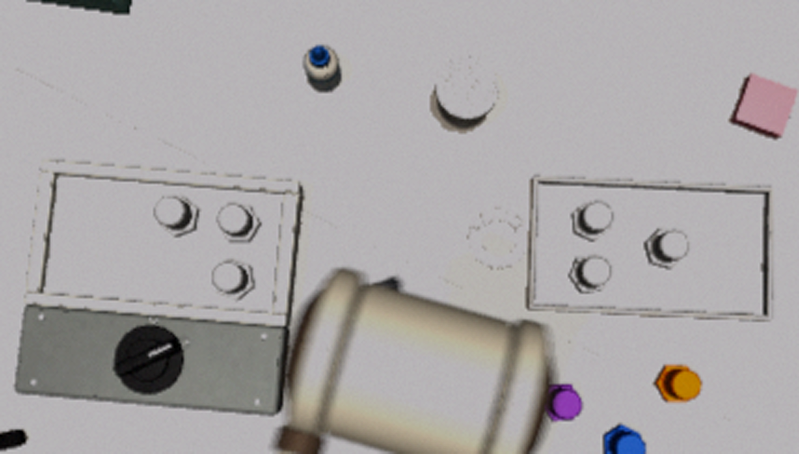

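The handle points to the bar mark again (pointer at (165,348)), so the unit is on. Three blanks stand on the plate and three in the tray. The cup (465,90) and dropper (320,65) have not moved, so I'll hand in.

```bash
python3 -m creep '[[0.05,0,0,0,0,0,0],[0.05,0,0,0,0,0,0],[0.05,0,0,0,0,0,0],[0.05,0,0,0,0,0,0],[0.05,0,0,0,0,0,0]]'|grep pos; python3 -c "
from rig import *
print(close_job())"
```

```text
ee_pos: [0.4588, -0.0006, 0.2366]
the job is handed in; nothing more can be done
None
```

The job is handed in: the unit was switched off, all six blanks were weighed and sorted (three hollow on the plate, three solid in the tray), then the unit was switched back on, with the cup and dropper left in place; the first try at switching it back on missed the handle, and one blank read about 200 g, close enough to the limit to go in either place.

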